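Put the sugar shakers away

TASK

Closing time at the bakery counter: lift the two round sugar shakers up off the hooks under the bread tray one after the other, stand each gently upright on the floor of the open wooden box, then lower the box's hinged lid fully shut. Leave the square tin hanging where it is and do not disturb the bread rolls below it.

Things in the scene. Friction and masses are not known exactly. Their poses are not given: they have to be found in the camera images.
- rack: fixed rack: oak foot board 120 x 340 x 12 mm, open steel frame, three flat upright hooks at x = +50 mm, y = -115, 0, +115 mm. Over them an oak bread tray (x +28 to +78 mm, y +-170 mm, underside z = 252 mm, wall tops 312 mm): the hooks are reached only slantwise from the rack's front (-x). Origin: on the counter, 50 mm in front of (-x) the middle hook
- hook1 (a point): middle of the top edge of the middle hook, 190 mm above the counter; each hook is an upright steel tongue 5 mm thick (x) and 18 mm wide (y)
- slim: slim round steel shaker, closed, 48 mm diameter, 92 mm tall, 0.16 kg, hung by a clip on its back (+x). Origin: at the clip, where it sits on the hook's top edge; z up. Axis at x = -30.5 mm, top at z = +12, bottom at z = -80 mm. The clip reaches 20 mm down behind the hook (lift 25 mm to free it; the tray leaves 50 mm) and back to x = +7 mm, 29 mm wide
- slim_base (a point): middle of the slim shaker's underside
- squat: squat round shaker, bare steel, closed, 62 mm diameter, 75 mm tall, about 0.19 kg, with the same clip. Origin at the clip as on the slim one; axis at x = -37.5 mm, top at z = +12 mm, bottom at z = -63 mm
- squat_base (a point): middle of the squat shaker's underside
- tin: square steel tin 46 x 46 x 70 mm hanging on the third hook by the same clip; stays there. Origin at the clip; middle of the tin at x = -30.5 mm, top at z = +12 mm
- box: fixed oak box on a closed dark base, 180 (x) x 260 (y) mm outside, open on top, walls 5 mm thick; its inner floor is 50 mm and its rim 150 mm above the counter. Origin: centre of the underside, on the counter; the lid is hinged along the +x rim
- lid (a joint): angle of the box's lid in rad: 0 shut, grows as it opens; it stands open at the start and the stiff hinge holds it wherever it is left
- lid_hinge (a point): middle of the lid's hinge line, on the box's +x rim at lid underside; the point turns with the lid: the lid is an oak panel 180 x 260 x 8 mm, running from the hinge along the point's -x, its outer face on the point's +z side
- lid_handle (a point): end of the steel knob on the lid's outer face, 35 mm out from the face, 30 mm from the lid's free edge, in the middle of its width
- roll_a: bread roll, 80 mm diameter, 45 mm high, on the rack's foot board below the hooks; origin under its centre
- roll_b: second bread roll like it, on the same board

How it is judged:
On the way, in this order (a step that is already met when the one before it is completed fails the run):
1. one round shaker has been lifted clear off its hook (((contact force between slim and rack below 0.01 N and distance of slim from where it was at the start of the episode above 0.05 m and height (world z) of slim above 0.15 m) or (contact force between squat and rack below 0.01 N and distance of squat from where it was at the start of the episode above 0.05 m and height (world z) of squat above 0.15 m))), for 0.1 s.
2. one round shaker stands upright on the floor of the box ((((x of slim_base in the frame of box between -0.083 and 0.083 m and y of slim_base in the frame of box between -0.123 and 0.123 m and z of slim_base in the frame of box below 0.057 m and angle between slim's own z axis and vertical below 0.12 rad and linear speed of slim below 0.05 m/s) and contact force between slim and the fingers below 0.05 N) or ((x of squat_base in the frame of box between -0.083 and 0.083 m and y of squat_base in the frame of box between -0.123 and 0.123 m and z of squat_base in the frame of box below 0.057 m and angle between squat's own z axis and vertical below 0.12 rad and linear speed of squat below 0.05 m/s) and contact force between squat and the fingers below 0.05 N))), for 0.2 s.
3. with the first one in the box, the other round shaker has been lifted clear off its hook ((((x of slim_base in the frame of box between -0.083 and 0.083 m and y of slim_base in the frame of box between -0.123 and 0.123 m and z of slim_base in the frame of box below 0.057 m and angle between slim's own z axis and vertical below 0.12 rad and linear speed of slim below 0.05 m/s) and (contact force between squat and rack below 0.01 N and distance of squat from where it was at the start of the episode above 0.05 m and height (world z) of squat above 0.15 m)) or ((x of squat_base in the frame of box between -0.083 and 0.083 m and y of squat_base in the frame of box between -0.123 and 0.123 m and z of squat_base in the frame of box below 0.057 m and angle between squat's own z axis and vertical below 0.12 rad and linear speed of squat below 0.05 m/s) and (contact force between slim and rack below 0.01 N and distance of slim from where it was at the start of the episode above 0.05 m and height (world z) of slim above 0.15 m)))), for 0.1 s.
4. both stand upright on the floor of the box, let go, with the lid still open (x of slim_base in the frame of box between -0.083 and 0.083 m and y of slim_base in the frame of box between -0.123 and 0.123 m and z of each of slim_base, squat_base in the frame of box below 0.057 m and angle between each of slim, squat's own z axis and vertical below 0.12 rad and linear speed of each of slim, squat below 0.05 m/s and x of squat_base in the frame of box between -0.083 and 0.083 m and y of squat_base in the frame of box between -0.123 and 0.123 m and contact force between each of slim, squat and the fingers below 0.05 N and value of joint lid above 0.5 rad), for 0.2 s.
5. the lid is shut (value of joint lid below 0.04 rad), for 0.2 s.
At the end, for the whole second after the job is handed in: both round shakers stand upright (within 0.12 rad) and at rest on the floor inside the box (middle of the underside within 7 mm of the floor), the lid is shut (under 0.04 rad), the square tin still hangs within 30 mm of where it was (x of slim_base in the frame of box between -0.083 and 0.083 m and y of slim_base in the frame of box between -0.123 and 0.123 m and z of each of slim_base, squat_base in the frame of box below 0.057 m and angle between each of slim, squat's own z axis and vertical below 0.12 rad and linear speed of each of slim, squat below 0.05 m/s and x of squat_base in the frame of box between -0.083 and 0.083 m and y of squat_base in the frame of box between -0.123 and 0.123 m and value of joint lid below 0.04 rad and distance of tin from where it was at the start of the episode below 0.03 m); the robot touches nothing.
It fails at once if the slim shaker is dropped or thrown (faster than 0.6 m/s while not in the fingers) (contact force between slim and the fingers below 0.05 N and linear speed of slim above 0.6 m/s).
It fails at once if the squat shaker is dropped or thrown (faster than 0.6 m/s while not in the fingers) (contact force between squat and the fingers below 0.05 N and linear speed of squat above 0.6 m/s).
It fails at once if the square tin is taken off or knocked (moved over 30 mm) (distance of tin from where it was at the start of the episode above 0.03 m).
It fails at once if a bread roll under the hooks is disturbed (moved over 30 mm) (distance of any of roll_a, roll_b from where it was at the start of the episode above 0.03 m).
It also fails if it takes over 72 s, if anything falls off the work surface, if the arm or the gripper's body presses on something with over 40 N, if the wrist force passes 120 N, or if a joint passes its speed limit or range.

ROBOT

A 6-joint arm with a two-finger parallel gripper is mounted at the origin on the work surface. World frame = base frame: x ahead of the robot, y to its left, z up, the work surface at z = 0. Lengths are in m, angles in rad, forces in N, time in s.
With the tool pointing down it reaches from about 0.225 to 0.875 m from the base axis. Payload 3.4 kg.
Tool frame: the origin (TCP) lies at the very end of the fingers, on their centre line; the grasp point (between the pads) lies manip.grip_point_offset behind it (manip.grip_point_offset is the distance from the TCP to the grasp point, in m); z points along the fingers, y is the line along which they close (so a half turn about z gives the same grasp; the last joint's range is limited). The gripper opens to 85 mm and grips with 20 to 120 N. Pads are 22 mm wide; open, the fingers measure 114 mm over their backs; the gripper's body (76 mm by 85 mm) begins 54 mm behind the grasp point. The pads swing forward as they close: fully open they stand 13 mm farther back than shut.
Start: joints at [-1.325, 0.276, 1.505, -0, 1.361, -0.121], TCP at [0.206, -0.537, 0.231] pointing down, gripper open.
Joint ranges: [-2.89, 2.89], [-0.75, 2.08], [0.22, 2.7], [-1.18, 4.32], [0.11, 2.71], [-2.7, 2.7]. Speed limits (rad/s): [2.57, 2.57, 3.14, 3.14, 3.14, 3.14].

INTERFACE

Orientations are given as a unit quaternion [w, x, y, z].
In Python, from rig import manip gives the robot as it stands.
- The arm moves only by the shell command python3 -m pendant 'ROWS' [FORCE]. ROWS is JSON, a list of rows, each an object of numbers: "jaw": the opening, from -1 (shut) to 1 (fully open); "tx", "ty", "tz": the shift along the world's x, y, z in cm; "ax", "ay", "az": the turn, a rotation vector about the world's x, y, z in degrees. In form: [{"jaw": .., "tx": .., "ty": .., "tz": .., "ax": .., "ay": .., "az": ..}, ...]. A call has 1 to 10 rows; each row is the pose to reach, as a shift and turn from the pose commanded when the call began; what a row does not reach only later rows make up. A row lasts 1/8 s, in which the tool goes at most 62.5 mm and 10.7 degrees, less where a joint would pass 70% of its speed; a pose out of reach is approached as far as the arm can. A call with a gripper value outside its range is refused whole. The fingers move at their own pace and stop on an object; FORCE is the grip in N (left out, the last holds). Time passes only in rows, so rows that repeat a pose let the fingers close. It gives the time, the measured TCP pose, the force, the opening and the grip force at its end, in the units of the state.
- manip.get_state(): the state, without advancing time (a new reading comes with each control period).
- manip.get_image(name): name is "scene" or "top" or "wrist"; returns a dict with "pixels" (384x512x3 uint8, blue, green, red), "depth" (384x512 float32, m along the optical axis (not along the pixel's ray), 0 where there is no reading), "fx", "fy", "cx", "cy" (pixels), "pose" (4x4, takes a point from camera to world coordinates). Camera axes: x right, y down, z forward; pixel columns grow to the right and rows downward; lengths in m; the calibration is good to about 2 mm. A picture is of the moment at which its call begins.
- manip.sign_off(): hands the job in; it is judged then, once.
The state is a dict: "clock": time; "qpos": joint angles; "qd": joint speeds; "effort": joint torques, N m; "position": TCP position; "ee_rot": TCP orientation; "contact_force": force on the tool from outside, world axes, zero at the start; "moment": the same for the moment, N m; "width": finger opening in m; "gripper_force": force on a finger pad.
Only numpy, scipy, OpenCV 4.12 (cv2) and the standard library are available. Lean on these libraries where they do the work, as an engineer would, in place of code of your own. Each camera call takes 0.05 s, during which the arm holds its last target. There are 200 camera calls.

## Working session

There is one attempt and no reset: what is moved stays moved. The work goes in short steps, Python scripts to look and compute and a shell command to move; the robot and the scene stay as the last step left them, time stands still between calls to the robot, and variables do not carry over. Pictures are saved under pics/ and viewed, at most 10 in all, crops included, and the job is handed in when it is done.

```bash
ls; mkdir -p pics
python3 - <<'E'
from rig import manip
import cv2,numpy as np
s=manip.get_state();print(s,manip.grip_point_offset)
for n in("scene","top"):
    d=manip.get_image(n);cv2.imwrite(f"pics/{n}0.png",d["pixels"]);np.savez(f"{n}0.npz",**d)
    print(n,d["fx"],d["fy"],d["cx"],d["cy"],np.round(d["pose"],3).tolist(),(d["depth"]>0).mean())
E
```

```text
pics
{'clock': 0.0, 'qpos': array([-1.32498467e+00,  2.76604650e-01,  1.50612610e+00,  1.54668202e-05,
        1.36066984e+00, -1.21011682e-01]), 'qd': array([-0.00211899,  0.0014073 ,  0.00176316,  0.0017025 ,  0.00089307,
       -0.00035535]), 'effort': array([-1.13239326e-03, -4.16782522e+01, -2.45806611e+01, -7.50931281e-05,
        1.12210415e-02, -4.30417131e-06]), 'position': array([ 0.20609307, -0.53624748,  0.23043699]), 'ee_rot': array([-9.02676272e-04,  9.83227072e-01,  1.82383406e-01, -4.88236145e-05]), 'contact_force': array([-0.06251132, -0.52089572, -0.18799838]), 'moment': array([ 0.01654162, -0.00932274, -0.00761803]), 'gripper_force': 0.0, 'width': 0.08577717138381573} 0.0187
scene 430.73678125465875 430.73678125465875 257.66186912785656 191.5412147068275 [[0.67, 0.7, -0.248, 0.863], [0.742, -0.633, 0.219, -0.266], [-0.004, -0.331, -0.944, 1.275], [0.0, 0.0, 0.0, 1.0]] 0.996002197265625
top 451.66740150277724 451.66740150277724 252.62908561501274 191.47237863237288 [[0.016, -0.983, 0.184, 0.393], [-1.0, -0.012, 0.022, -0.006], [-0.019, -0.184, -0.983, 1.124], [0.0, 0.0, 0.0, 1.0]] 0.9960428873697916
```

View pics/scene0.png

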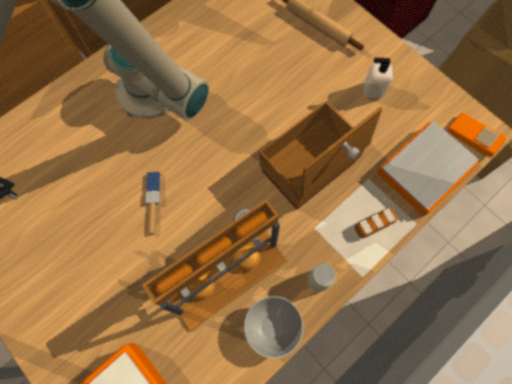

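View pics/top0.png

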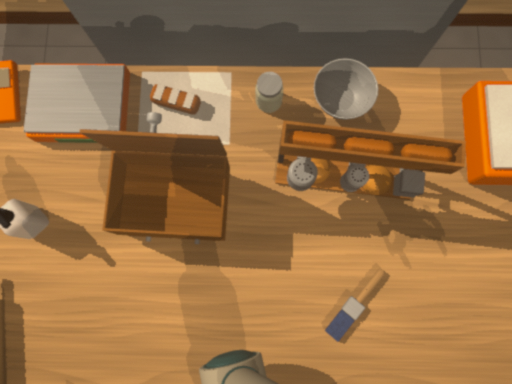

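The top view shows the box at about (167,190) with its open lid above it and the knob at (153,120). The rack is at the right: squat at (302,173), slim at (355,177), square tin at (410,183), rolls between them. The scene view agrees. Next I measure with depth.

```bash
cat > h.py <<'E'
import numpy as np,cv2
def cloud(d):
    v,u=np.mgrid[0:384,0:512];z=d["depth"]
    p=np.stack([(u-d["cx"])/d["fx"]*z,(v-d["cy"])/d["fy"]*z,z],-1)
    return p@d["pose"][:3,:3].T+d["pose"][:3,3]
E
python3 - <<'E'
from h import *
for n in("top","scene"):
    d=dict(np.load(f"{n}0.npz"));P=cloud(d);z=P[...,2];ok=d["depth"]>0
    print(n,"table z",np.median(P[300:330,200:280,2]) )
    def rect(nm,m):
        m=(m&ok).astype(np.uint8);m=cv2.morphologyEx(m,cv2.MORPH_OPEN,np.ones((2,2)))
        k,l,st,c=cv2.connectedComponentsWithStats(m)
        for i in range(1,k):
            if st[i,4]>40:
                q=P[l==i];r=cv2.minAreaRect((q[:,:2]*1000).astype(np.float32));(cc,rad)=cv2.minEnclosingCircle((q[:,:2]*1000).astype(np.float32))
                print(nm,st[i].tolist(),"rect",np.round(r[0],1),np.round(r[1],1),round(r[2],1),"circ",np.round(cc,1),round(rad,1),"z",q[:,2].mean().round(4))
    rect("traytop",abs(z-.312)<.006)
    rect("tops",abs(z-.202)<.006)
    rect("rim",abs(z-.150)<.006)
    rect("floor",abs(z-.05)<.006)
    rect("high",(z>.18)&(P[...,1]>.05)&(P[...,0]>.3))
E
```

```text
top table z -0.00010726032434704713
traytop [148, 114, 14, 16, 139] rect [586.5 137.7] [481.1  28.6] 33.1 circ [592.4 128.6] 240.6 z 0.3103
traytop [281, 122, 186, 47, 1580] rect [ 641.2 -218.2] [232.9 610.7] 28.6 circ [ 562.  -261.4] 306.5 z 0.3042
tops [291, 160, 27, 26, 529] rect [ 612. -104.] [53.6 81.4] 14.1 circ [ 621.1 -102.1] 44.0 z 0.1984
tops [349, 166, 20, 20, 318] rect [ 529.6 -125.4] [ 42.8 360.7] 42.0 circ [ 520.5 -133.5] 180.6 z 0.2066
tops [403, 171, 23, 23, 466] rect [ 531.7 -207.8] [ 59.  486.7] 27.6 circ [ 524.8 -211.4] 244.3 z 0.1989
tops [214, 364, 42, 20, 244] rect [278.7  11.1] [ 69.9 219.9] 64.0 circ [290.5  35.2] 110.2 z 0.2076
rim [103, 151, 107, 86, 787] rect [552.6 164.5] [410.9 221.9] 75.2 circ [512.4 175.2] 216.8 z 0.1507
rim [211, 156, 17, 13, 81] rect [538.1  57.3] [314.7  35.1] 17.1 circ [543.3  40.5] 157.4 z 0.1522
rim [209, 170, 18, 68, 209] rect [495.8  74.7] [247.7  83. ] 19.5 circ [509.6  35.6] 123.9 z 0.1507
floor [344, 65, 29, 21, 119] rect [ 646.2 -147.2] [ 82.3 574.4] 69.0 circ [ 656.4 -120.8] 287.5 z 0.0675
floor [324, 66, 19, 10, 58] rect [
[... 2046 characters left out ...]
 44, 40, 149] rect [739.3 476.9] [204.3  11.5] 89.2 circ [737.9 477. ] 102.2 z 0.0552
floor [428, 163, 51, 51, 209] rect [907.9 173.5] [882.8  26.6] 85.9 circ [897.3 174.3] 441.4 z 0.0351
floor [236, 246, 18, 15, 101] rect [ 658.4 -138.4] [63.5 37.7] 84.0 circ [ 665.2 -139.1] 33.0 z 0.0645
floor [241, 254, 17, 15, 124] rect [ 756.1 -204.9] [ 46.3 241.3] 49.5 circ [ 771.1 -187.3] 120.6 z 0.0575
floor [200, 276, 10, 7, 45] rect [ 643.8 -264.7] [37.6 20.1] 21.3 circ [ 644.3 -266.8] 19.2 z 0.0632
floor [197, 285, 16, 13, 83] rect [ 664.1 -288.2] [50.9 15.3] 85.0 circ [ 657.9 -287.6] 25.4 z 0.046
high [303, 108, 80, 87, 2036] rect [684.6 124.3] [106.1 851. ] 17.5 circ [725.1 137. ] 425.6 z 0.2621
```

```bash
cat > m.py <<'E'
from h import *
from scipy.optimize import least_squares
def masked(P,ok,zc,tol,box,n=1):
    m=(abs(P[...,2]-zc)<tol)&ok
    m[:box[1]]=0;m[box[3]:]=0;m[:,:box[0]]=0;m[:,box[2]:]=0
    return m
def ray(d,uv,z):
    uv=np.asarray(uv,float);r=np.c_[(uv[:,0]-d["cx"])/d["fx"],(uv[:,1]-d["cy"])/d["fy"],np.ones(len(uv))]@d["pose"][:3,:3].T
    o=d["pose"][:3,3];return o+r*((z-o[2])/r[:,2])[:,None]
E
python3 - <<'E'
from m import *
d=dict(np.load("top0.npz"));P=cloud(d);ok=d["depth"]>0
for nm,zc,b in(("tray",.312,(270,100,470,200)),("squat",.202,(280,150,322,200)),("slim",.202,(335,155,375,200)),("tin",.202,(395,160,435,205)),("rim",.150,(95,140,235,250)),("floor",.05,(110,150,230,240))):
    m=masked(P,ok,zc,.005,b);m=cv2.morphologyEx(m.astype(np.uint8),cv2.MORPH_OPEN,np.ones((3,3)))&m if nm!="rim" else m.astype(np.uint8)
    q=ray(d,np.argwhere(m)[:,::-1],zc)*1000;q=q[:,:2].astype(np.float32)
    r=cv2.minAreaRect(q);c=np.round(cv2.boxPoints(r),1).tolist()
    print(nm,len(q),np.round(r[0],1),np.round(r[1],1),round(r[2],2),"med z",np.median(P[m>0][:,2]).round(4),c)
    if nm in("squat","slim"):
        R={"squat":31,"slim":24}[nm]
        cs=max(cv2.findContours(m.astype(np.uint8),0,1)[0],key=len)[:,0]
        e=ray(d,cs,zc)[:,:2]*1000
        pts=e[e[:,0]<np.median(e[:,0])]
        s=least_squares(lambda p:np.hypot(*(pts-p).T)-R+1,np.median(e,0),loss="soft_l1");print("  circle",s.x.round(1),"resid",np.abs(s.fun).mean().round(2),"enc",cv2.minEnclosingCircle(e.astype(np.float32)))
# rear tray edge line & lid
m=masked(P,ok,.25,.09,(80,100,230,160))
q=P[m]*1000;q=q[(q[:,2]>170)]
print("lid pts",np.percentile(q,[1,50,99],axis=0).round(1).tolist())
s=q[abs(q[:,1]-100)<10]
s=q[(abs(q[:,1]-110)<15)|(abs(q[:,1]-230)<15)]
for z in range(175,345,15):
    a=s[abs(s[:,2]-z)<7]
    if len(a)>3:print(z,np.median(a[:,0]).round(1),len(a),end="; ")
im=cv2.resize(d["pixels"][100:260,80:480],None,fx=2,fy=2,interpolation=cv2.INTER_CUBIC);cv2.imwrite("pics/crop.png",im)
E
```

```text
tray 1515 [ 639.  -208.3] [339.6  51.4] 83.78 med z 0.311 [[595.0999755859375, -374.3999938964844], [646.2000122070312, -379.8999938964844], [683.0, -42.29999923706055], [631.9000244140625, -36.70000076293945]]
squat 430 [612.3 -89.7] [51.4 49.7] 41.49 med z 0.1998 [[576.5999755859375, -88.0999984741211], [609.5, -125.4000015258789], [648.0, -91.30000305175781], [615.0999755859375, -54.099998474121094]]
  circle [620.8 -90.2] resid 2.43 enc ((611.5162353515625, -90.18054962158203), 27.10634422302246)
slim 255 [ 605.8 -202.8] [34.5 42. ] 37.42 med z 0.1999 [[579.2999877929688, -196.60000610351562], [604.7999877929688, -229.89999389648438], [632.2000122070312, -209.0], [606.7000122070312, -175.60000610351562]]
  circle [ 612.9 -202. ] resid 2.66 enc ((605.3635864257812, -202.79129028320312), 21.371898651123047)
tin 411 [ 592.1 -318.4] [43.3 45.1] 87.41 med z 0.2 [[568.5999755859375, -339.0], [613.5999755859375, -341.0], [615.5, -297.79998779296875], [570.5, -295.70001220703125]]
rim 1052 [571.3 209.1] [260.6 181.6] 87.64 med z 0.1494 [[475.20001220703125, 82.5999984741211], [656.7000122070312, 75.0999984741211], [667.4000244140625, 335.6000061035156], [485.8999938964844, 343.0]]
floor 6430 [576.1 215. ] [241.4 162.5] 87.63 med z 0.0498 [[490.0, 97.80000305175781], [652.2999877929688, 91.0999984741211], [662.2999877929688, 332.29998779296875], [499.8999938964844, 339.0]]
lid pts [[639.6, 76.8, 172.9], [650.1, 202.9, 290.7], [691.8, 330.9, 331.6]]
175 658.8 26; 190 655.4 28; 205 652.6 31; 220 650.9 37; 235 649.6 35; 250 648.5 35; 265 650.0 41; 280 645.6 42; 295 643.9 40; 310 645.7 52; 325 645.2 164;
```

View pics/crop.png

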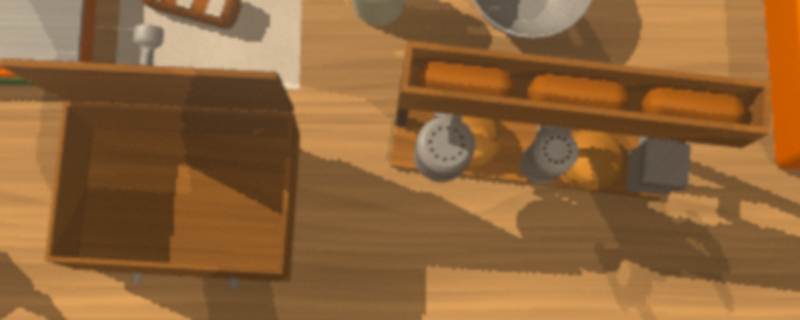

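```bash
cat > go.py <<'E'
import numpy as np,sys
from scipy.spatial.transform import Rotation as R
from rig import manip
def tool(theta,yaw):   # theta from vertical, leaning to azimuth yaw (deg); y axis = -left
    t,a=np.radians([theta,yaw]);z=np.array([np.sin(t)*np.cos(a),np.sin(t)*np.sin(a),-np.cos(t)])
    y=-np.array([-np.sin(a),np.cos(a),0]);return R.from_matrix(np.c_[np.cross(y,z),y,z])
def delta(pos,T):
    s=manip.get_state();q=s["ee_rot"];r=R.from_quat([q[1],q[2],q[3],q[0]])
    print("t",round(s["clock"],2),"pos",(s["position"]*1000).round(1),"q",s["qpos"].round(2),"w",round(s["width"],4),"F",s["contact_force"].round(1))
    print("shift cm",((np.array(pos)/10-s["position"]*100)).round(2),"turn deg",np.degrees((T*r.inv()).as_rotvec()).round(2))
E
python3 - <<'E'
from go import *
T=tool(45,-6.2)
delta((546.9,-83,248.8),T)
E
```

```text
t 0.1 pos [ 206.1 -536.3  230.5] q [-1.32  0.28  1.51  0.    1.36 -0.12] w 0.0854 F [-0.3 -0.6  0.2]
shift cm [34.08 45.33  1.83] turn deg [  5.77 -45.03 -25.83]
```

```bash
python3 -m pendant '[{"jaw":1,"tx":6,"ty":8,"tz":5,"ax":1,"ay":-8,"az":-4.5},{"jaw":1,"tx":10,"ty":13,"tz":6,"ax":2,"ay":-16,"az":-9},{"jaw":1,"tx":14,"ty":18,"tz":6,"ax":3,"ay":-24,"az":-14},{"jaw":1,"tx":18,"ty":24,"tz":6,"ax":4,"ay":-32,"az":-18},{"jaw":1,"tx":22,"ty":30,"tz":6,"ax":5,"ay":-39,"az":-22},{"jaw":1,"tx":27,"ty":36,"tz":5,"ax":5.77,"ay":-45,"az":-25.8},{"jaw":1,"tx":31,"ty":41,"tz":3,"ax":5.77,"ay":-45,"az":-25.8},{"jaw":1,"tx":34.1,"ty":45.3,"tz":1.8,"ax":5.77,"ay":-45,"az":-25.8},{"jaw":1,"tx":34.1,"ty":45.3,"tz":1.8,"ax":5.77,"ay":-45,"az":-25.8},{"jaw":1,"tx":34.1,"ty":45.3,"tz":1.8,"ax":5.77,"ay":-45,"az":-25.8}]' 30
python3 - <<'E'
from go import *
import cv2
delta((624.4,-91.3,170.8),tool(45,-6.2))
i=manip.get_image("wrist");cv2.imwrite("pics/w1.png",i["pixels"])
E
```

```text
clock: 1.35
position: [0.5476, -0.0784, 0.248]
ee_rot: [0.019, 0.923, -0.047, 0.381]
contact_force: [-0.2, -0.7, -1.6]
width: 0.0852
gripper_force: 0.0
t 1.35 pos [547.6 -78.4 248. ] q [-0.41 -0.08  2.16  0.64  0.37  0.74] w 0.0852 F [-0.2 -0.7 -1.6]
shift cm [ 7.68 -1.29 -7.72] turn deg [ 0.01 -0.15 -0.42]
```

View pics/w1.png

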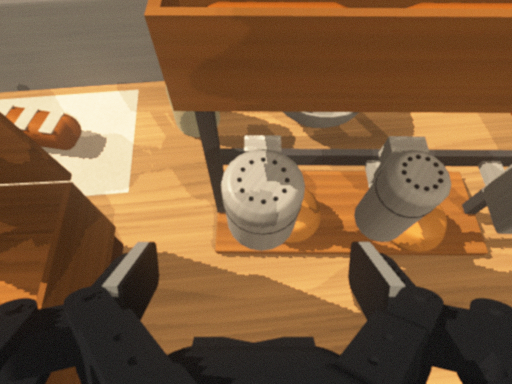

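Wrist view: squat shaker at (262,190), centred between the fingers (at 130 and 375), and clear of the tray. I'll go in and grip.

```bash
python3 -m pendant '[{"jaw":1,"tx":2,"ty":-0.2,"tz":-2},{"jaw":1,"tx":4,"ty":-0.4,"tz":-4},{"jaw":1,"tx":6,"ty":-0.6,"tz":-6},{"jaw":1,"tx":7,"ty":-0.75,"tz":-7},{"jaw":1,"tx":7.75,"ty":-0.83,"tz":-7.8},{"jaw":1,"tx":7.75,"ty":-0.83,"tz":-7.8},{"jaw":1,"tx":7.75,"ty":-0.83,"tz":-7.8},{"jaw":1,"tx":7.75,"ty":-0.83,"tz":-7.8}]' 30
python3 - <<'E'
from go import *
delta((624.4,-91.3,170.8),tool(45,-6.2))
E
```

```text
t 1.4 pos [547.9 -78.4 247.7] q [-0.41 -0.08  2.16  0.64  0.37  0.74] w 0.0852 F [ 0.4  0.1 -0.7]
shift cm [ 7.65 -1.29 -7.69] turn deg [-0.07 -0.2  -0.39]invalid input at $[0]: expected keys jaw, tx, ty, tz, ax, ay, az
```

```bash
python3 -m pendant '[{"jaw":1,"tx":2,"ty":-0.6,"tz":-2,"ax":0,"ay":0,"az":0},{"jaw":1,"tx":4,"ty":-0.9,"tz":-4,"ax":0,"ay":0,"az":-0.4},{"jaw":1,"tx":6,"ty":-1.2,"tz":-6,"ax":0,"ay":0,"az":-0.4},{"jaw":1,"tx":7,"ty":-1.3,"tz":-7,"ax":0,"ay":0,"az":-0.4},{"jaw":1,"tx":7.65,"ty":-1.3,"tz":-7.7,"ax":0,"ay":0,"az":-0.4},{"jaw":1,"tx":7.65,"ty":-1.3,"tz":-7.7,"ax":0,"ay":0,"az":-0.4},{"jaw":1,"tx":7.65,"ty":-1.3,"tz":-7.7,"ax":0,"ay":0,"az":-0.4}]' 30
python3 - <<'E'
from go import *
delta((624.4,-91.3,170.8),tool(45,-6.2))
E
```

```text
clock: 2.28
position: [0.6234, -0.0973, 0.1725]
ee_rot: [0.023, 0.922, -0.054, 0.382]
contact_force: [0.3, -0.3, -0.8]
width: 0.0857
gripper_force: 0.0
t 2.27 pos [623.4 -97.3 172.5] q [-0.37  0.15  2.16  1.24  0.19  0.16] w 0.0857 F [ 0.3 -0.3 -0.8]
shift cm [ 0.1   0.6  -0.17] turn deg [ 0.08 -0.04  0.47]
```

```bash
python3 -m pendant '[{"jaw":1,"tx":0.1,"ty":0.6,"tz":-0.15,"ax":0,"ay":0,"az":0.4},{"jaw":1,"tx":0.1,"ty":0.6,"tz":-0.15,"ax":0,"ay":0,"az":0.4},{"jaw":1,"tx":0.1,"ty":0.6,"tz":-0.15,"ax":0,"ay":0,"az":0.4},{"jaw":1,"tx":0.1,"ty":0.6,"tz":-0.15,"ax":0,"ay":0,"az":0.4}]' 30
python3 - <<'E'
from go import *
import cv2
delta((624.4,-91.3,170.8),tool(45,-6.2))
E
```

```text
clock: 2.78
position: [0.6247, -0.0907, 0.171]
ee_rot: [0.021, 0.923, -0.05, 0.382]
contact_force: [-0.8, -0.9, 0.5]
width: 0.0855
gripper_force: 0.0
t 2.77 pos [624.7 -90.7 171. ] q [-0.35  0.16  2.16  1.26  0.18  0.14] w 0.0855 F [-0.8 -0.9  0.5]
shift cm [-0.03 -0.06 -0.02] turn deg [ 0.08 -0.03  0.03]
```

```bash
python3 -m pendant '[{"jaw":0.2,"tx":0,"ty":0,"tz":0,"ax":0,"ay":0,"az":0},{"jaw":0,"tx":0,"ty":0,"tz":0,"ax":0,"ay":0,"az":0},{"jaw":-1,"tx":0,"ty":0,"tz":0,"ax":0,"ay":0,"az":0},{"jaw":-1,"tx":0,"ty":0,"tz":0,"ax":0,"ay":0,"az":0},{"jaw":-1,"tx":0,"ty":0,"tz":0,"ax":0,"ay":0,"az":0},{"jaw":-1,"tx":0,"ty":0,"tz":0,"ax":0,"ay":0,"az":0},{"jaw":-1,"tx":0,"ty":0,"tz":0,"ax":0,"ay":0,"az":0},{"jaw":-1,"tx":0,"ty":0,"tz":0,"ax":0,"ay":0,"az":0}]' 40
```

```text
clock: 3.78
position: [0.6245, -0.0912, 0.1712]
ee_rot: [0.022, 0.923, -0.05, 0.382]
contact_force: [-6.6, 0.2, 4.4]
width: 0.0609
gripper_force: 42.0
```

```bash
python3 -m pendant '[{"jaw":-1,"tx":0,"ty":0,"tz":0.7,"ax":0,"ay":0,"az":0},{"jaw":-1,"tx":0,"ty":0,"tz":1.4,"ax":0,"ay":0,"az":0},{"jaw":-1,"tx":0,"ty":0,"tz":2.1,"ax":0,"ay":0,"az":0},{"jaw":-1,"tx":0,"ty":0,"tz":2.8,"ax":0,"ay":0,"az":0},{"jaw":-1,"tx":0,"ty":0,"tz":3.4,"ax":0,"ay":0,"az":0},{"jaw":-1,"tx":0,"ty":0,"tz":3.4,"ax":0,"ay":0,"az":0},{"jaw":-1,"tx":0,"ty":0,"tz":3.4,"ax":0,"ay":0,"az":0}]' 40
```

```text
clock: 4.65
position: [0.6243, -0.0904, 0.2039]
ee_rot: [0.021, 0.923, -0.05, 0.381]
contact_force: [-0.4, -0.3, -1.8]
width: 0.0608
gripper_force: 44.8
```

```bash
python3 -m pendant '[{"jaw":-1,"tx":-1.5,"ty":0.15,"tz":0,"ax":0,"ay":0,"az":0},{"jaw":-1,"tx":-3,"ty":0.3,"tz":0,"ax":0,"ay":0,"az":0},{"jaw":-1,"tx":-5,"ty":0.5,"tz":0,"ax":0,"ay":0,"az":0},{"jaw":-1,"tx":-7,"ty":0.7,"tz":0,"ax":0,"ay":0,"az":0},{"jaw":-1,"tx":-9,"ty":1,"tz":0.5,"ax":0,"ay":0,"az":0},{"jaw":-1,"tx":-11,"ty":1.2,"tz":2,"ax":0,"ay":0,"az":0},{"jaw":-1,"tx":-12,"ty":2,"tz":4,"ax":0,"ay":0,"az":0},{"jaw":-1,"tx":-12,"ty":4,"tz":6,"ax":0,"ay":0,"az":1},{"jaw":-1,"tx":-12,"ty":6,"tz":7,"ax":0,"ay":0,"az":2},{"jaw":-1,"tx":-12,"ty":8,"tz":7,"ax":0,"ay":0,"az":3.85}]' 40
python3 - <<'E'
from go import *
delta((540,265.4,270),tool(45,-2.35))
E
```

```text
clock: 5.9
position: [0.5044, -0.01, 0.2759]
ee_rot: [0.009, 0.923, -0.018, 0.383]
contact_force: [0.9, 0.2, -2.3]
width: 0.0607
gripper_force: 44.8
t 5.9 pos [504.4 -10.  275.9] q [-0.28 -0.2   2.18  0.42  0.43  1.02] w 0.0607 F [ 0.9  0.2 -2.3]
shift cm [ 3.56 27.54 -0.59] turn deg [ 0.1   0.06 -0.05]
```

```bash
python3 -m pendant '[{"jaw":-1,"tx":0.4,"ty":3,"tz":0,"ax":0,"ay":0,"az":0},{"jaw":-1,"tx":0.8,"ty":7,"tz":0,"ax":0,"ay":0,"az":0},{"jaw":-1,"tx":1.2,"ty":11,"tz":0,"ax":0,"ay":0,"az":0},{"jaw":-1,"tx":1.6,"ty":15,"tz":0,"ax":0,"ay":0,"az":0},{"jaw":-1,"tx":2,"ty":19,"tz":0,"ax":0,"ay":0,"az":0},{"jaw":-1,"tx":2.5,"ty":23,"tz":0,"ax":0,"ay":0,"az":0},{"jaw":-1,"tx":3,"ty":26,"tz":0,"ax":0,"ay":0,"az":0},{"jaw":-1,"tx":3.5,"ty":27.5,"tz":0,"ax":0,"ay":0,"az":0},{"jaw":-1,"tx":3.5,"ty":27.5,"tz":0,"ax":0,"ay":0,"az":0},{"jaw":-1,"tx":3.5,"ty":27.5,"tz":0,"ax":0,"ay":0,"az":0}]' 40
python3 - <<'E'
from go import *
from m import *
delta((604.6,265.7,230),tool(45,-2.35))
i=manip.get_image("wrist");cv2.imwrite("pics/w2.png",i["pixels"])
d=manip.get_image("top");np.savez("top1.npz",**d)
cv2.imwrite("pics/t1.png",cv2.resize(d["pixels"][90:260,60:300],None,fx=3,fy=3))
E
```

```text
clock: 7.15
position: [0.5412, 0.2594, 0.2782]
ee_rot: [0.008, 0.926, -0.018, 0.378]
contact_force: [-0.5, -0.4, -2.7]
width: 0.0606
gripper_force: 44.9
t 7.15 pos [541.2 259.4 278.2] q [ 0.58  0.04  1.95 -0.77  0.62  2.7 ] w 0.0606 F [-0.5 -0.4 -2.7]
shift cm [ 6.34  0.63 -4.82] turn deg [ 0.03 -0.62 -0.15]
```

View pics/t1.png

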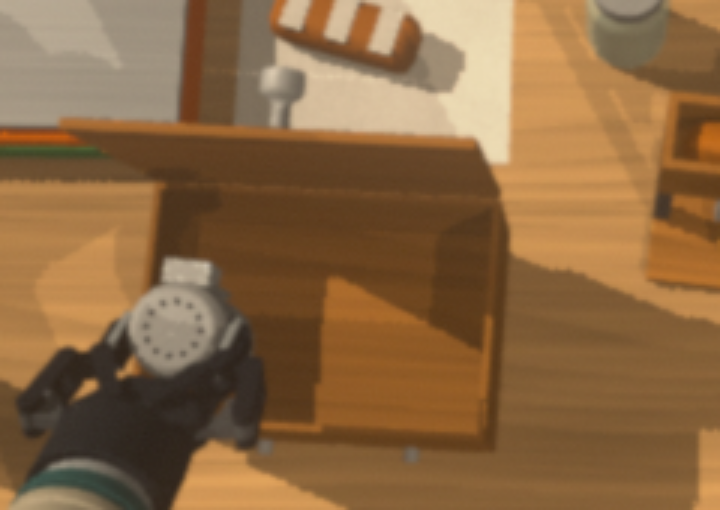

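Top view: squat held upright, its top at about (175,325) in the crop, over the box's left part; lid and knob (283,85) are clear. But joint 6 is at its limit (2.70), so I'll yaw the tool towards +y, which relaxes it and also gives the gripper body more room in the box.

Run:
```python
from go import *
delta((571.4,246.6,278),tool(45,30))
```

```text
t 7.25 pos [541.4 259.5 278.5] q [ 0.58  0.04  1.95 -0.77  0.62  2.7 ] w 0.0604 F [-0.  -0.1 -1.8]
shift cm [ 3.   -1.29 -0.05] turn deg [ 0.18 -0.57 32.19]
```

```bash
python3 -m pendant '[{"jaw":-1,"tx":0.3,"ty":-0.2,"tz":0,"ax":0,"ay":0,"az":4},{"jaw":-1,"tx":0.8,"ty":-0.4,"tz":0,"ax":0,"ay":0,"az":8},{"jaw":-1,"tx":1.2,"ty":-0.6,"tz":0,"ax":0,"ay":0,"az":13},{"jaw":-1,"tx":1.7,"ty":-0.8,"tz":0,"ax":0,"ay":-0.3,"az":18},{"jaw":-1,"tx":2.2,"ty":-1,"tz":0,"ax":0.1,"ay":-0.4,"az":23},{"jaw":-1,"tx":2.6,"ty":-1.1,"tz":0,"ax":0.2,"ay":-0.5,"az":28},{"jaw":-1,"tx":3,"ty":-1.3,"tz":0,"ax":0.2,"ay":-0.6,"az":32.2},{"jaw":-1,"tx":3,"ty":-1.3,"tz":0,"ax":0.2,"ay":-0.6,"az":32.2},{"jaw":-1,"tx":3,"ty":-1.3,"tz":0,"ax":0.2,"ay":-0.6,"az":32.2}]' 40
python3 - <<'E'
from go import *
a=np.radians(70)
# axis goal: box (0,62) -> world
c=np.array([571,209])+62*np.array([.041,.999])
t=c+13.2*np.array([np.cos(a),np.sin(a)])
delta((*t,230),tool(45,70))
E
```

```text
clock: 8.38
position: [0.5724, 0.2461, 0.2789]
ee_rot: [-0.099, 0.892, 0.238, 0.37]
contact_force: [-0.3, 0.3, -1.8]
width: 0.0605
gripper_force: 44.9
t 8.38 pos [572.4 246.1 278.9] q [0.13 0.01 1.99 0.63 0.47 0.72] w 0.0605 F [-0.3  0.3 -1.8]
shift cm [ 0.57  3.73 -4.89] turn deg [-0.1  -0.   40.13]
```

```bash
python3 -m pendant '[{"jaw":-1,"tx":0,"ty":0.4,"tz":0,"ax":0,"ay":0,"az":5},{"jaw":-1,"tx":0.1,"ty":0.8,"tz":0,"ax":0,"ay":0,"az":10},{"jaw":-1,"tx":0.2,"ty":1.4,"tz":-0.5,"ax":0,"ay":0,"az":16},{"jaw":-1,"tx":0.3,"ty":2,"tz":-1.5,"ax":0,"ay":0,"az":22},{"jaw":-1,"tx":0.4,"ty":2.6,"tz":-2.5,"ax":0,"ay":0,"az":28},{"jaw":-1,"tx":0.5,"ty":3.2,"tz":-3.5,"ax":0,"ay":0,"az":34},{"jaw":-1,"tx":0.57,"ty":3.7,"tz":-4.5,"ax":0,"ay":0,"az":40},{"jaw":-1,"tx":0.57,"ty":3.7,"tz":-4.9,"ax":0,"ay":0,"az":40},{"jaw":-1,"tx":0.57,"ty":3.7,"tz":-4.9,"ax":0,"ay":0,"az":40}]' 40
python3 - <<'E'
from go import *
from m import *
a=np.radians(70)
c=np.array([571,209])+62*np.array([.041,.999])
t=c+13.2*np.array([np.cos(a),np.sin(a)])
delta((*t,100),tool(45,70))
d=manip.get_image("top");np.savez("top2.npz",**d)
cv2.imwrite("pics/t2.png",cv2.resize(d["pixels"][90:260,60:300],None,fx=3,fy=3))
P=cloud(d);m=(abs(P[...,2]-.262)<.012)&(d["depth"]>0);m[:150]=0;m[250:]=0;m[:,230:]=0;m[:,100:100]=0
q=P[m];print(len(q),np.median(q,0),np.percentile(q,[3,97],axis=0).round(3).tolist())
E
```

```text
clock: 9.5
position: [0.5765, 0.2852, 0.2291]
ee_rot: [-0.22, 0.757, 0.53, 0.312]
contact_force: [0.4, 0.5, -1.0]
width: 0.0607
gripper_force: 44.9
t 9.5 pos [576.5 285.2 229.1] q [-0.05  0.24  1.85  0.92  1.02 -0.2 ] w 0.0607 F [ 0.4  0.5 -1. ]
shift cm [  0.16  -0.18 -12.91] turn deg [ 0.   -0.13 -0.07]
919 [0.57422471 0.27721701 0.2580165 ] [[0.52, 0.231, 0.251], [0.607, 0.314, 0.272]]
```

View pics/t2.png

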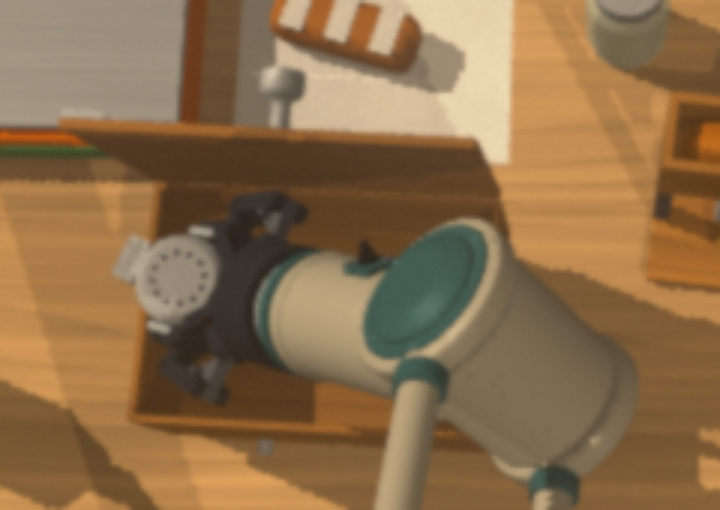

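Top view: the squat's top is at (178,275) in the crop, clip to the left, inside the box outline; the fingers clear the lid. Now I descend.

```bash
python3 -m pendant '[{"jaw":-1,"tx":0,"ty":0,"tz":-2,"ax":0,"ay":0,"az":0},{"jaw":-1,"tx":0,"ty":-0.1,"tz":-4,"ax":0,"ay":0,"az":0},{"jaw":-1,"tx":0.1,"ty":-0.1,"tz":-6,"ax":0,"ay":0,"az":0},{"jaw":-1,"tx":0.1,"ty":-0.1,"tz":-8,"ax":0,"ay":0,"az":0},{"jaw":-1,"tx":0.1,"ty":-0.1,"tz":-10,"ax":0,"ay":0,"az":0},{"jaw":-1,"tx":0.1,"ty":-0.1,"tz":-11.5,"ax":0,"ay":0,"az":0},{"jaw":-1,"tx":0.1,"ty":-0.1,"tz":-12.4,"ax":0,"ay":0,"az":0},{"jaw":-1,"tx":0.1,"ty":-0.1,"tz":-12.4,"ax":0,"ay":0,"az":0},{"jaw":-1,"tx":0.1,"ty":-0.1,"tz":-12.4,"ax":0,"ay":0,"az":0}]' 40
```

```text
clock: 10.68
position: [0.5788, 0.2844, 0.1067]
ee_rot: [-0.22, 0.756, 0.531, 0.314]
contact_force: [0.1, 0.3, -1.8]
width: 0.0605
gripper_force: 44.8
```

```bash
python3 -m pendant '[{"jaw":-1,"tx":0,"ty":0,"tz":-0.2,"ax":0,"ay":0,"az":0},{"jaw":-1,"tx":0,"ty":0,"tz":-0.4,"ax":0,"ay":0,"az":0},{"jaw":-1,"tx":0,"ty":0,"tz":-0.6,"ax":0,"ay":0,"az":0},{"jaw":-1,"tx":0,"ty":0,"tz":-0.6,"ax":0,"ay":0,"az":0}]' 40
```

```text
clock: 11.18
position: [0.5784, 0.2843, 0.0996]
ee_rot: [-0.221, 0.756, 0.531, 0.313]
contact_force: [-0.1, -0.4, -1.4]
width: 0.0608
gripper_force: 44.8
```

```bash
python3 -m pendant '[{"jaw":-1,"tx":0,"ty":0,"tz":-0.1,"ax":0,"ay":0,"az":0},{"jaw":-1,"tx":0,"ty":0,"tz":-0.2,"ax":0,"ay":0,"az":0},{"jaw":-1,"tx":0,"ty":0,"tz":-0.3,"ax":0,"ay":0,"az":0},{"jaw":-1,"tx":0,"ty":0,"tz":-0.3,"ax":0,"ay":0,"az":0}]' 40
```

```text
clock: 11.68
position: [0.5784, 0.2843, 0.0967]
ee_rot: [-0.221, 0.756, 0.531, 0.313]
contact_force: [0.7, -0.3, -2.2]
width: 0.0608
gripper_force: 44.9
```

```bash
python3 -m pendant '[{"jaw":-1,"tx":0,"ty":0,"tz":-0.1,"ax":0,"ay":0,"az":0},{"jaw":-1,"tx":0,"ty":0,"tz":-0.2,"ax":0,"ay":0,"az":0},{"jaw":-1,"tx":0,"ty":0,"tz":-0.2,"ax":0,"ay":0,"az":0}]' 40
```

```text
clock: 12.05
position: [0.5788, 0.285, 0.0962]
ee_rot: [-0.221, 0.755, 0.531, 0.315]
contact_force: [-0.9, 0.0, 4.7]
width: 0.0604
gripper_force: 45.4
```

```bash
python3 -m pendant '[{"jaw":0.5,"tx":0,"ty":0,"tz":0,"ax":0,"ay":0,"az":0},{"jaw":0.6,"tx":0,"ty":0,"tz":0,"ax":0,"ay":0,"az":0},{"jaw":0.8,"tx":0,"ty":0,"tz":0,"ax":0,"ay":0,"az":0},{"jaw":0.8,"tx":0,"ty":0,"tz":0,"ax":0,"ay":0,"az":0},{"jaw":0.8,"tx":0,"ty":0,"tz":0,"ax":0,"ay":0,"az":0},{"jaw":0.8,"tx":0,"ty":0,"tz":0,"ax":0,"ay":0,"az":0}]' 40
```

```text
clock: 12.8
position: [0.5787, 0.2842, 0.0948]
ee_rot: [-0.22, 0.756, 0.531, 0.314]
contact_force: [0.6, -1.1, 0.5]
width: 0.0768
gripper_force: 0.0
```

```bash
python3 -m pendant '[{"jaw":0.8,"tx":-0.2,"ty":-0.7,"tz":0.7,"ax":0,"ay":0,"az":0},{"jaw":0.8,"tx":-0.5,"ty":-1.4,"tz":1.5,"ax":0,"ay":0,"az":0},{"jaw":0.8,"tx":-1,"ty":-2.8,"tz":3,"ax":0,"ay":0,"az":0},{"jaw":0.8,"tx":-1.5,"ty":-4.2,"tz":4.5,"ax":0,"ay":0,"az":0},{"jaw":0.8,"tx":-2.2,"ty":-6,"tz":7,"ax":0,"ay":0,"az":0},{"jaw":0.8,"tx":-3,"ty":-8,"tz":10,"ax":0,"ay":0,"az":0},{"jaw":0.8,"tx":-4,"ty":-11,"tz":14,"ax":0,"ay":0,"az":0},{"jaw":0.8,"tx":-5,"ty":-14,"tz":17,"ax":0,"ay":0,"az":0},{"jaw":0.8,"tx":-6,"ty":-17,"tz":18,"ax":0,"ay":0,"az":0},{"jaw":0.8,"tx":-7,"ty":-20,"tz":18,"ax":0,"ay":0,"az":0}]' 40;  python3 - <<'E'
from go import *
from m import *
a=np.radians(-6.2);h=np.array([np.cos(a),np.sin(a)])
t=np.array([605.6,-204])+13.2*h
delta((*(t-78*h),248.8),tool(45,-6.2))
d=manip.get_image("top");P=cloud(d)
m=(abs(P[...,2]-.125)<.006)&(d["depth"]>0);m[:150]=0;m[250:]=0;m[:,230:]=0;m[:,:100]=0
q=P[m];q=q[(q[:,0]>.5)&(q[:,1]>.2)&(q[:,1]<.33)];print(len(q),np.median(q,0),np.percentile(q,[5,95],axis=0).round(3).tolist())
E
```

```text
clock: 14.05
position: [0.5074, 0.0829, 0.2763]
ee_rot: [-0.219, 0.756, 0.531, 0.314]
contact_force: [0.2, -0.0, -0.4]
width: 0.077
gripper_force: 0.0
t 14.05 pos [507.4  82.9 276.3] q [-0.52  0.13  1.86  0.79  1.39 -0.42] w 0.077 F [ 0.2 -0.  -0.4]
shift cm [  3.38 -27.99  -2.75] turn deg [ 1.000e-01  6.000e-02 -7.636e+01]
601 [0.57584268 0.27761136 0.12425994] [[0.549, 0.251, 0.12], [0.659, 0.306, 0.128]]
```

```bash
python3 -m pendant '[{"jaw":1,"tx":-2,"ty":-2,"tz":0,"ax":0,"ay":0,"az":-8},{"jaw":1,"tx":-3,"ty":-5,"tz":0,"ax":0,"ay":0,"az":-17},{"jaw":1,"tx":-3,"ty":-8,"tz":0,"ax":0,"ay":0,"az":-26},{"jaw":1,"tx":-3,"ty":-11,"tz":0,"ax":0,"ay":0,"az":-35},{"jaw":1,"tx":-3,"ty":-14,"tz":0,"ax":0,"ay":0,"az":-44},{"jaw":1,"tx":-2,"ty":-17,"tz":0,"ax":0,"ay":0,"az":-53},{"jaw":1,"tx":-1,"ty":-20,"tz":0,"ax":0,"ay":0,"az":-62},{"jaw":1,"tx":1,"ty":-23,"tz":0,"ax":0,"ay":0,"az":-70},{"jaw":1,"tx":2,"ty":-26,"tz":-1,"ax":0,"ay":0,"az":-76.4},{"jaw":1,"tx":3.4,"ty":-28,"tz":-2.7,"ax":0.1,"ay":0,"az":-76.4}]' 40
python3 - <<'E'
from go import *
a=np.radians(-6.2);h=np.array([np.cos(a),np.sin(a)])
t=np.array([605.6,-204])+13.2*h
delta((*(t-78*h),248.8),tool(45,-6.2))
E
```

```text
clock: 15.35
position: [0.5423, -0.1947, 0.2487]
ee_rot: [0.02, 0.922, -0.05, 0.384]
contact_force: [0.4, 0.2, 1.0]
width: 0.0854
gripper_force: 0.0
t 15.35 pos [ 542.3 -194.7  248.7] q [-0.74 -0.02  2.11  0.91  0.56  0.27] w 0.0854 F [0.4 0.2 1. ]
shift cm [-0.11 -0.23  0.01] turn deg [-0.01  0.21 -0.05]
```

```bash
python3 -m pendant '[{"jaw":1,"tx":0,"ty":-0.1,"tz":0,"ax":0,"ay":0,"az":0},{"jaw":1,"tx":2,"ty":-0.2,"tz":-2,"ax":0,"ay":0,"az":0},{"jaw":1,"tx":4,"ty":-0.4,"tz":-4,"ax":0,"ay":0,"az":0},{"jaw":1,"tx":6,"ty":-0.6,"tz":-6,"ax":0,"ay":0,"az":0},{"jaw":1,"tx":7,"ty":-0.8,"tz":-7,"ax":0,"ay":0,"az":0},{"jaw":1,"tx":7.7,"ty":-0.9,"tz":-7.8,"ax":0,"ay":0,"az":0},{"jaw":1,"tx":7.7,"ty":-0.9,"tz":-7.8,"ax":0,"ay":0,"az":0},{"jaw":1,"tx":7.7,"ty":-0.9,"tz":-7.8,"ax":0,"ay":0,"az":0}]' 40
python3 - <<'E'
from go import *
from m import *
a=np.radians(-6.2);h=np.array([np.cos(a),np.sin(a)])
t=np.array([605.6,-204])+13.2*h
delta((*t,170.8),tool(45,-6.2))
i=manip.get_image("wrist");cv2.imwrite("pics/w3.png",i["pixels"])
E
```

```text
clock: 16.35
position: [0.6192, -0.2044, 0.1707]
ee_rot: [0.02, 0.922, -0.051, 0.384]
contact_force: [0.2, -0.4, 0.2]
width: 0.0855
gripper_force: 0.0
t 16.35 pos [ 619.2 -204.4  170.7] q [-0.63  0.2   2.1   1.26  0.38 -0.05] w 0.0855 F [ 0.2 -0.4  0.2]
shift cm [-0.05 -0.11  0.01] turn deg [-0.09  0.19  0.03]
```

View pics/w3.png

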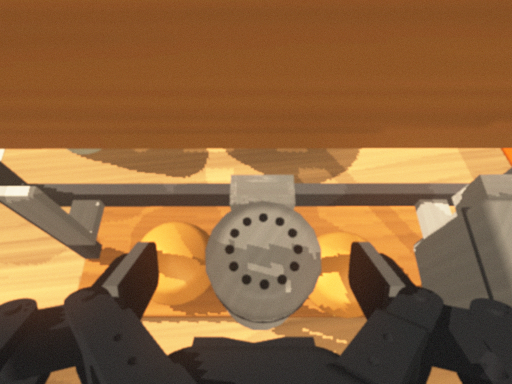

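Wrist view: slim's lid at (263,262) is centred between the pads (inner edges at about 155 and 352), and the tin at (470,230) is clear of the right finger.

```bash
python3 -m pendant '[{"jaw":0.3,"tx":0,"ty":-0.1,"tz":0,"ax":0,"ay":0,"az":0},{"jaw":0,"tx":0,"ty":-0.1,"tz":0,"ax":0,"ay":0,"az":0},{"jaw":-1,"tx":0,"ty":-0.1,"tz":0,"ax":0,"ay":0,"az":0},{"jaw":-1,"tx":0,"ty":-0.1,"tz":0,"ax":0,"ay":0,"az":0},{"jaw":-1,"tx":0,"ty":-0.1,"tz":0,"ax":0,"ay":0,"az":0},{"jaw":-1,"tx":0,"ty":-0.1,"tz":0,"ax":0,"ay":0,"az":0},{"jaw":-1,"tx":0,"ty":-0.1,"tz":0,"ax":0,"ay":0,"az":0},{"jaw":-1,"tx":0,"ty":-0.1,"tz":0,"ax":0,"ay":0,"az":0}]' 40
```

```text
clock: 17.4
position: [0.6192, -0.2063, 0.1705]
ee_rot: [0.021, 0.922, -0.051, 0.384]
contact_force: [-5.6, -0.0, 5.4]
width: 0.0472
gripper_force: 40.0
```

```bash
python3 -m pendant '[{"jaw":-1,"tx":0,"ty":0,"tz":0.7,"ax":0,"ay":0,"az":0},{"jaw":-1,"tx":0,"ty":0,"tz":1.4,"ax":0,"ay":0,"az":0},{"jaw":-1,"tx":0,"ty":0,"tz":2.1,"ax":0,"ay":0,"az":0},{"jaw":-1,"tx":0,"ty":0,"tz":2.8,"ax":0,"ay":0,"az":0},{"jaw":-1,"tx":0,"ty":0,"tz":3.4,"ax":0,"ay":0,"az":0},{"jaw":-1,"tx":0,"ty":0,"tz":3.4,"ax":0,"ay":0,"az":0},{"jaw":-1,"tx":0,"ty":0,"tz":3.4,"ax":0,"ay":0,"az":0}]' 40
```

```text
clock: 18.27
position: [0.6192, -0.2055, 0.2034]
ee_rot: [0.02, 0.922, -0.051, 0.383]
contact_force: [-0.6, 0.2, -2.7]
width: 0.0468
gripper_force: 42.7
```

```bash
python3 -m pendant '[{"jaw":-1,"tx":-1.5,"ty":0.15,"tz":0,"ax":0,"ay":0,"az":0},{"jaw":-1,"tx":-3,"ty":0.3,"tz":0,"ax":0,"ay":0,"az":0},{"jaw":-1,"tx":-5,"ty":0.5,"tz":0,"ax":0,"ay":0,"az":0},{"jaw":-1,"tx":-7,"ty":0.7,"tz":0,"ax":0,"ay":0,"az":0},{"jaw":-1,"tx":-9,"ty":1,"tz":0.5,"ax":0,"ay":0,"az":0},{"jaw":-1,"tx":-11,"ty":1.2,"tz":2,"ax":0,"ay":0,"az":0},{"jaw":-1,"tx":-12,"ty":2,"tz":4,"ax":0,"ay":0,"az":0},{"jaw":-1,"tx":-12,"ty":4,"tz":6,"ax":0,"ay":0,"az":5},{"jaw":-1,"tx":-12,"ty":6,"tz":7,"ax":0,"ay":0,"az":12},{"jaw":-1,"tx":-12,"ty":8,"tz":7,"ax":0,"ay":0,"az":20}]' 40
python3 - <<'E'
from go import *
delta((574.5,201.4,270),tool(45,70))
E
```

```text
clock: 19.52
position: [0.4985, -0.125, 0.2756]
ee_rot: [-0.046, 0.916, 0.113, 0.382]
contact_force: [1.1, 0.2, -3.6]
width: 0.0467
gripper_force: 42.7
t 19.52 pos [ 498.5 -125.   275.6] q [-0.87 -0.09  2.09  0.9   0.95 -0.02] w 0.0467 F [ 1.1  0.2 -3.6]
shift cm [ 7.6  32.64 -0.56] turn deg [-5.0e-02  2.3e-01  5.6e+01]
```

```bash
python3 -m pendant '[{"jaw":-1,"tx":0,"ty":3,"tz":0,"ax":0,"ay":0,"az":5},{"jaw":-1,"tx":0,"ty":7,"tz":0,"ax":0,"ay":0,"az":12},{"jaw":-1,"tx":0.5,"ty":11,"tz":0,"ax":0,"ay":0,"az":19},{"jaw":-1,"tx":1,"ty":15,"tz":0,"ax":0,"ay":0,"az":26},{"jaw":-1,"tx":2,"ty":19,"tz":0,"ax":0,"ay":0,"az":33},{"jaw":-1,"tx":3,"ty":23,"tz":0,"ax":0,"ay":0,"az":40},{"jaw":-1,"tx":4.5,"ty":27,"tz":0,"ax":0,"ay":0,"az":47},{"jaw":-1,"tx":6,"ty":30,"tz":0,"ax":0,"ay":0,"az":53},{"jaw":-1,"tx":7.4,"ty":32,"tz":0,"ax":0,"ay":0.2,"az":56},{"jaw":-1,"tx":7.6,"ty":32.6,"tz":0,"ax":0,"ay":0.2,"az":56}]' 40
python3 - <<'E'
from go import *
delta((574.5,201.4,150),tool(45,70))
E
```

```text
clock: 20.78
position: [0.5761, 0.2003, 0.274]
ee_rot: [-0.22, 0.758, 0.528, 0.313]
contact_force: [-0.3, 0.4, -1.9]
width: 0.0469
gripper_force: 42.7
t 20.77 pos [576.1 200.3 274. ] q [-0.23  0.2   1.78  0.85  1.2  -0.21] w 0.0469 F [-0.3  0.4 -1.9]
shift cm [ -0.16   0.11 -12.4 ] turn deg [-0.   -0.19  0.21]
```

```bash
python3 -m pendant '[{"jaw":-1,"tx":0,"ty":0,"tz":-2,"ax":0,"ay":0,"az":0},{"jaw":-1,"tx":0,"ty":0,"tz":-4,"ax":0,"ay":0,"az":0},{"jaw":-1,"tx":0,"ty":0,"tz":-6,"ax":0,"ay":-0.1,"az":0},{"jaw":-1,"tx":0,"ty":0,"tz":-7.5,"ax":0,"ay":-0.2,"az":0},{"jaw":-1,"tx":0,"ty":0,"tz":-7.5,"ax":0,"ay":-0.2,"az":0}]' 40
python3 - <<'E'
from go import *
from m import *
delta((574.5,201.4,112),tool(45,70))
d=manip.get_image("top");cv2.imwrite("pics/t4.png",cv2.resize(d["pixels"][90:260,60:300],None,fx=3,fy=3))
E
```

```text
clock: 21.4
position: [0.5744, 0.1999, 0.198]
ee_rot: [-0.22, 0.758, 0.527, 0.313]
contact_force: [0.5, -0.0, -2.3]
width: 0.0466
gripper_force: 42.7
t 21.4 pos [574.4 199.9 198. ] q [-0.23  0.27  1.9   0.92  1.08 -0.38] w 0.0466 F [ 0.5 -0.  -2.3]
shift cm [ 0.01  0.15 -8.6 ] turn deg [-0.08 -0.16  0.3 ]
```

View pics/t4.png

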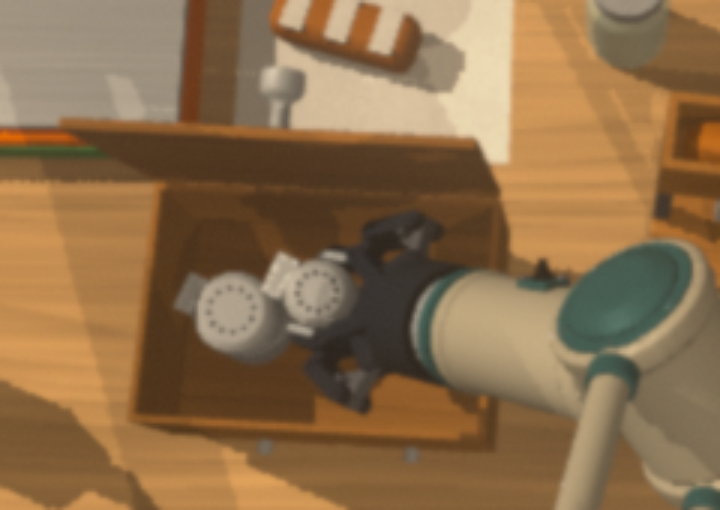

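Top view: squat stands in the box at (235,310) in the crop; the slim is held above at (318,290), its clip at (283,270) close to the squat. I'll shift it 8 mm in +x while lowering.

```bash
python3 -m pendant '[{"jaw":-1,"tx":0.4,"ty":-0.1,"tz":0,"ax":0,"ay":0,"az":0},{"jaw":-1,"tx":0.8,"ty":-0.2,"tz":-1,"ax":0,"ay":0,"az":0},{"jaw":-1,"tx":0.8,"ty":-0.2,"tz":-3,"ax":0,"ay":0,"az":0},{"jaw":-1,"tx":0.8,"ty":-0.2,"tz":-5,"ax":0,"ay":0,"az":0},{"jaw":-1,"tx":0.8,"ty":-0.2,"tz":-7,"ax":0,"ay":0,"az":0},{"jaw":-1,"tx":0.8,"ty":-0.2,"tz":-7.8,"ax":0,"ay":0,"az":0},{"jaw":-1,"tx":0.8,"ty":-0.2,"tz":-8.2,"ax":0,"ay":0,"az":0},{"jaw":-1,"tx":0.8,"ty":-0.2,"tz":-8.2,"ax":0,"ay":0,"az":0}]' 40
```

```text
clock: 22.45
position: [0.5838, 0.1983, 0.1171]
ee_rot: [-0.219, 0.758, 0.528, 0.314]
contact_force: [-0.4, 0.7, -1.6]
width: 0.047
gripper_force: 42.6
```

```bash
python3 -m pendant '[{"jaw":-1,"tx":0,"ty":0,"tz":-0.1,"ax":0,"ay":0,"az":0},{"jaw":-1,"tx":0,"ty":0,"tz":-0.2,"ax":0,"ay":0,"az":0},{"jaw":-1,"tx":0,"ty":0,"tz":-0.3,"ax":0,"ay":0,"az":0},{"jaw":-1,"tx":0,"ty":0,"tz":-0.3,"ax":0,"ay":0,"az":0}]' 40
```

```text
clock: 22.95
position: [0.5835, 0.1983, 0.1139]
ee_rot: [-0.219, 0.758, 0.528, 0.314]
contact_force: [0.4, 0.1, -2.3]
width: 0.0463
gripper_force: 42.7
```

```bash
python3 -m pendant '[{"jaw":-1,"tx":0,"ty":0,"tz":-0.1,"ax":0,"ay":0,"az":0},{"jaw":-1,"tx":0,"ty":0,"tz":-0.2,"ax":0,"ay":0,"az":0},{"jaw":-1,"tx":0,"ty":0,"tz":-0.2,"ax":0,"ay":0,"az":0}]' 40
```

```text
clock: 23.32
position: [0.5836, 0.1984, 0.1121]
ee_rot: [-0.22, 0.758, 0.528, 0.314]
contact_force: [-0.1, -0.4, -0.2]
width: 0.0469
gripper_force: 42.8
```

```bash
python3 -m pendant '[{"jaw":-1,"tx":0,"ty":0,"tz":-0.1,"ax":0,"ay":0,"az":0},{"jaw":-1,"tx":0,"ty":0,"tz":-0.1,"ax":0,"ay":0,"az":0}]' 40
```

```text
clock: 23.58
position: [0.5838, 0.1988, 0.1119]
ee_rot: [-0.22, 0.758, 0.528, 0.315]
contact_force: [-0.8, 0.1, 5.1]
width: 0.0467
gripper_force: 43.1
```

```bash
python3 -m pendant '[{"jaw":0.2,"tx":0,"ty":0,"tz":0,"ax":0,"ay":0,"az":0},{"jaw":0.4,"tx":0,"ty":0,"tz":0,"ax":0,"ay":0,"az":0},{"jaw":0.6,"tx":0,"ty":0,"tz":0,"ax":0,"ay":0,"az":0},{"jaw":0.6,"tx":0,"ty":0,"tz":0,"ax":0,"ay":0,"az":0},{"jaw":0.6,"tx":0,"ty":0,"tz":0,"ax":0,"ay":0,"az":0},{"jaw":0.6,"tx":0,"ty":0,"tz":0,"ax":0,"ay":0,"az":0}]' 40
```

```text
clock: 24.32
position: [0.5835, 0.1983, 0.1108]
ee_rot: [-0.219, 0.758, 0.528, 0.314]
contact_force: [-0.2, -0.4, 0.7]
width: 0.0685
gripper_force: 0.0
```

```bash
python3 -m pendant '[{"jaw":0.6,"tx":-0.2,"ty":-0.7,"tz":0.7,"ax":0,"ay":0,"az":0},{"jaw":0.6,"tx":-0.5,"ty":-1.4,"tz":1.5,"ax":0,"ay":0,"az":0},{"jaw":0.6,"tx":-1,"ty":-2.8,"tz":3,"ax":0,"ay":0,"az":0},{"jaw":0.6,"tx":-1.5,"ty":-4.2,"tz":4.5,"ax":0,"ay":0,"az":0},{"jaw":0.6,"tx":-2.2,"ty":-6,"tz":7,"ax":0,"ay":0,"az":0},{"jaw":0.6,"tx":-3,"ty":-8,"tz":10,"ax":0,"ay":0,"az":0},{"jaw":0.6,"tx":-4,"ty":-11,"tz":14,"ax":0,"ay":0,"az":0},{"jaw":0.6,"tx":-5,"ty":-14,"tz":18,"ax":0,"ay":0,"az":0},{"jaw":0.6,"tx":-6,"ty":-14,"tz":22,"ax":0,"ay":0,"az":0},{"jaw":0,"tx":-7,"ty":-14,"tz":25,"ax":0,"ay":0,"az":0}]' 40;  python3 - <<'E'
from go import *
from m import *
delta((690,140,400),tool(20,60))
d=manip.get_image("top");P=cloud(d)
cv2.imwrite("pics/t5.png",cv2.resize(d["pixels"][90:260,60:300],None,fx=3,fy=3))
for zc in(.124,.142):
    m=(abs(P[...,2]-zc)<.005)&(d["depth"]>0);m[:150]=0;m[250:]=0;m[:,230:]=0;m[:,:100]=0
    q=P[m];q=q[(q[:,0]>.5)&(q[:,1]>.14)&(q[:,1]<.33)&(q[:,0]<.63)];print(zc,len(q),np.median(q,0),np.percentile(q,[5,95],axis=0).round(3).tolist())
m=(d["depth"]>0)&(P[...,2]>.17);m[:80]=0;m[170:]=0;m[:,:80]=0;m[:,230:]=0
q=P[m]*1000
for y in(120,160,260,300):
    s=q[abs(q[:,1]-y)<12];print(y,[(z,int(np.median(s[abs(s[:,2]-z)<8][:,0]))) for z in(190,230,270,310,328) if (abs(s[:,2]-z)<8).sum()>2])
k=P[100:135,140:165].reshape(-1,3)*1000;k=k[(k[:,2]>270)];k=k[k[:,0]>655];print("knob",len(k),np.percentile(k,[5,50,95],axis=0).round(0).tolist())
E
```

```text
clock: 25.58
position: [0.5129, 0.0573, 0.3631]
ee_rot: [-0.218, 0.758, 0.528, 0.314]
contact_force: [0.6, -0.5, 0.1]
width: 0.0516
gripper_force: 0.0
t 25.57 pos [512.9  57.3 363.1] q [-0.56  0.09  1.68  0.76  1.57 -0.29] w 0.0516 F [ 0.6 -0.5  0.1]
shift cm [17.71  8.27  3.69] turn deg [-22.62  10.71  -9.53]
0.124 558 [0.57293917 0.27676574 0.12421279] [[0.549, 0.249, 0.12], [0.597, 0.303, 0.128]]
0.142 306 [0.57802838 0.19293428 0.1410113 ] [[0.56, 0.174, 0.138], [0.595, 0.211, 0.144]]
120 [(190, 653), (230, 649), (270, 645), (310, 641), (328, 642)]
160 [(190, 655), (230, 651), (270, 647), (310, 643), (328, 644)]
260 [(190, 659), (230, 655), (270, 651), (310, 647), (328, 648)]
300 [(190, 660), (230, 657), (270, 653), (310, 649), (328, 650)]
knob 221 [[662.0, 192.0, 303.0], [681.0, 202.0, 311.0], [694.0, 213.0, 318.0]]
```

View pics/t5.png

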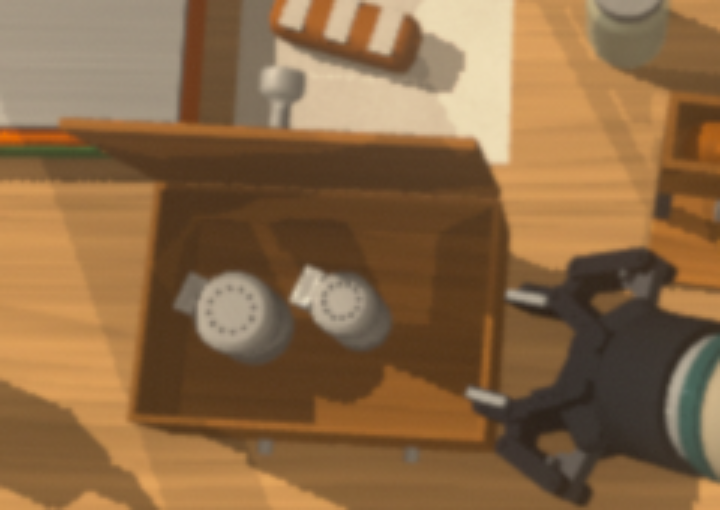

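Top view: both shakers stand in the box, squat at (232,310) and slim at (342,300), with tops at 124 and 141 mm as expected. The lid leans about 6° inwards (edge at x≈645, z≈329). Next I bring the closed fingers over and behind the lid.

```bash
python3 - <<'E'
from go import *
delta((705,135,400),tool(0,0))
E
python3 -m pendant '[{"jaw":-1,"tx":0,"ty":0,"tz":1.5,"ax":0,"ay":0,"az":0},{"jaw":-1,"tx":0,"ty":0,"tz":3,"ax":0,"ay":0,"az":0},{"jaw":-1,"tx":0,"ty":0,"tz":4,"ax":0,"ay":0,"az":0}]' 40
python3 - <<'E'
from go import *
delta((705,135,400),tool(0,0))
E
```

```text
t 25.62 pos [513.   57.8 366.9] q [-0.56  0.08  1.68  0.77  1.57 -0.29] w 0.0436 F [0.1 0.1 1.9]
shift cm [19.2   7.72  3.31] turn deg [-27.02  39.49 -66.08]
clock: 26.0
position: [0.5136, 0.0583, 0.4013]
ee_rot: [-0.22, 0.758, 0.528, 0.314]
contact_force: [-0.4, -0.2, 0.1]
width: -0.0002
gripper_force: 0.0
t 26.0 pos [513.6  58.3 401.3] q [-0.56  0.07  1.61  0.77  1.64 -0.22] w -0.0002 F [-0.4 -0.2  0.1]
shift cm [19.14  7.67 -0.13] turn deg [-27.41  39.19 -65.92]
```

```bash
python3 -m pendant '[{"jaw":-1,"tx":0,"ty":0,"tz":0,"ax":-3,"ay":4,"az":-7},{"jaw":-1,"tx":0,"ty":0,"tz":0,"ax":-6,"ay":8,"az":-14},{"jaw":-1,"tx":2,"ty":0,"tz":0,"ax":-9,"ay":13,"az":-22},{"jaw":-1,"tx":4,"ty":1,"tz":0,"ax":-12.5,"ay":18,"az":-30},{"jaw":-1,"tx":7,"ty":2,"tz":0,"ax":-16,"ay":23,"az":-38},{"jaw":-1,"tx":10,"ty":3,"tz":0,"ax":-19,"ay":28,"az":-46},{"jaw":-1,"tx":13,"ty":5,"tz":0,"ax":-23,"ay":33,"az":-55},{"jaw":-1,"tx":16,"ty":6,"tz":0,"ax":-27.4,"ay":39.2,"az":-65.9},{"jaw":-1,"tx":19.1,"ty":7.7,"tz":0,"ax":-27.4,"ay":39.2,"az":-65.9},{"jaw":-1,"tx":19.1,"ty":7.7,"tz":0,"ax":-27.4,"ay":39.2,"az":-65.9}]' 40
python3 - <<'E'
from go import *
delta((700,135,300),tool(0,0))
E
```

```text
clock: 27.25
position: [0.707, 0.1376, 0.396]
ee_rot: [-0.0, 1.0, 0.001, -0.003]
contact_force: [0.3, -1.1, -1.1]
width: -0.0001
gripper_force: 0.0
t 27.25 pos [707.  137.6 396. ] q [0.1  0.5  0.77 0.   1.88 1.66] w -0.0001 F [ 0.3 -1.1 -1.1]
shift cm [-0.7  -0.26 -9.6 ] turn deg [-0.   -0.32 -0.17]
```

```bash
python3 -m pendant '[{"jaw":-1,"tx":0,"ty":0,"tz":-3,"ax":0,"ay":0,"az":0},{"jaw":-1,"tx":0,"ty":0,"tz":-6,"ax":0,"ay":0,"az":0},{"jaw":-1,"tx":0,"ty":0,"tz":-9,"ax":0,"ay":0,"az":0},{"jaw":-1,"tx":0,"ty":0,"tz":-10,"ax":0,"ay":0,"az":0},{"jaw":-1,"tx":-1.5,"ty":0,"tz":-10,"ax":0,"ay":0,"az":0},{"jaw":-1,"tx":-3,"ty":0,"tz":-10,"ax":0,"ay":0,"az":0},{"jaw":-1,"tx":-4,"ty":0,"tz":-10,"ax":0,"ay":0,"az":0},{"jaw":-1,"tx":-5,"ty":0,"tz":-10,"ax":0,"ay":0,"az":0}]' 40
```

```text
clock: 28.25
position: [0.655, 0.1354, 0.3018]
ee_rot: [-0.0, 1.0, 0.0, 0.002]
contact_force: [1.3, 0.6, -1.1]
width: -0.0
gripper_force: 1.0
```

```bash
python3 -m pendant '[{"jaw":-1,"tx":-1,"ty":0,"tz":0,"ax":0,"ay":0,"az":0},{"jaw":-1,"tx":-2,"ty":0,"tz":-0.1,"ax":0,"ay":0,"az":0},{"jaw":-1,"tx":-3,"ty":0,"tz":-0.3,"ax":0,"ay":0,"az":0}]' 40
```

```text
clock: 28.62
position: [0.624, 0.1353, 0.2978]
ee_rot: [0.0, 1.0, 0.0, 0.0]
contact_force: [1.4, 0.6, -0.6]
width: 0.0
gripper_force: 0.9
```

```bash
python3 -m pendant '[{"jaw":-1,"tx":-1.2,"ty":0,"tz":-0.6,"ax":0,"ay":0,"az":0},{"jaw":-1,"tx":-2.3,"ty":0,"tz":-1.3,"ax":0,"ay":0,"az":0},{"jaw":-1,"tx":-3.3,"ty":0,"tz":-2,"ax":0,"ay":0,"az":0},{"jaw":-1,"tx":-4.3,"ty":0,"tz":-2.8,"ax":0,"ay":0,"az":0},{"jaw":-1,"tx":-5.6,"ty":0,"tz":-3.9,"ax":0,"ay":0,"az":0},{"jaw":-1,"tx":-6.8,"ty":0,"tz":-5.2,"ax":0,"ay":0,"az":0},{"jaw":-1,"tx":-7.9,"ty":0,"tz":-6.6,"ax":0,"ay":0,"az":0},{"jaw":-1,"tx":-8.6,"ty":0,"tz":-7.8,"ax":0,"ay":0,"az":0},{"jaw":-1,"tx":-9.2,"ty":0,"tz":-9,"ax":0,"ay":0,"az":0},{"jaw":-1,"tx":-9.6,"ty":0,"tz":-10.1,"ax":0,"ay":0,"az":0}]' 40
python3 - <<'E'
from go import *
from m import *
d=manip.get_image("scene");P=cloud(d)
cv2.imwrite("pics/s6.png",cv2.resize(d["pixels"][60:230,220:420],None,fx=3,fy=3))
E
```

```text
clock: 29.88
position: [0.5279, 0.1353, 0.196]
ee_rot: [0.0, 1.0, 0.0, -0.0]
contact_force: [0.3, -0.2, 2.1]
width: 0.0002
gripper_force: 0.5
```

View pics/s6.png

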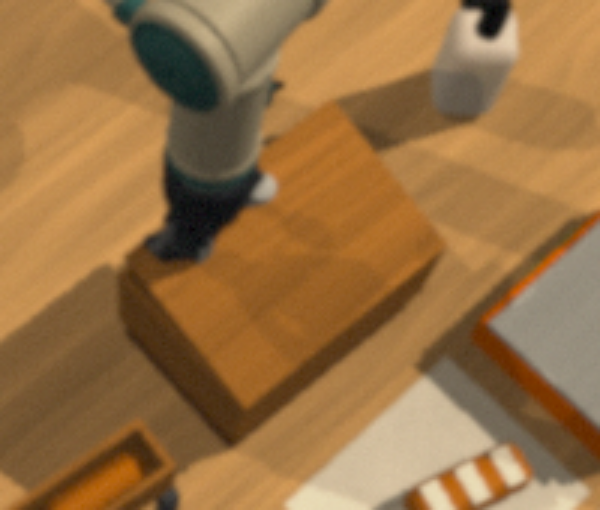

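The scene view shows the lid nearly shut, fingers at (185,245) in the crop and the knob at (262,187) untouched. I'll press it down the rest of the way.

```bash
python3 -m pendant '[{"jaw":-1,"tx":0,"ty":0,"tz":-1,"ax":0,"ay":0,"az":0},{"jaw":-1,"tx":-0.2,"ty":0,"tz":-2,"ax":0,"ay":0,"az":0},{"jaw":-1,"tx":-0.4,"ty":0,"tz":-2.8,"ax":0,"ay":0,"az":0},{"jaw":-1,"tx":-0.6,"ty":0,"tz":-3.5,"ax":0,"ay":0,"az":0},{"jaw":-1,"tx":-0.6,"ty":0,"tz":-3.8,"ax":0,"ay":0,"az":0},{"jaw":-1,"tx":-0.6,"ty":0,"tz":-3.8,"ax":0,"ay":0,"az":0}]' 40
```

```text
clock: 30.68
position: [0.5223, 0.1353, 0.1588]
ee_rot: [0.0, 1.0, 0.0, -0.0]
contact_force: [0.4, -0.3, 0.5]
width: 0.0002
gripper_force: 0.0
```

```bash
python3 -m pendant '[{"jaw":-1,"tx":0,"ty":0,"tz":-0.1,"ax":0,"ay":0,"az":0},{"jaw":-1,"tx":0,"ty":0,"tz":-0.2,"ax":0,"ay":0,"az":0},{"jaw":-1,"tx":0,"ty":0,"tz":-0.2,"ax":0,"ay":0,"az":0}]' 40
```

```text
clock: 31.05
position: [0.5225, 0.1354, 0.1584]
ee_rot: [0.0, 1.0, 0.0, 0.0]
contact_force: [-3.3, -0.8, 9.5]
width: 0.0
gripper_force: 4.6
```

Firm contact at the shut height (158 mm). Now I hold briefly, retreat and check.

```bash
python3 -m pendant '[{"jaw":-1,"tx":0,"ty":0,"tz":0,"ax":0,"ay":0,"az":0},{"jaw":-1,"tx":0,"ty":0,"tz":0,"ax":0,"ay":0,"az":0},{"jaw":-1,"tx":0,"ty":0,"tz":1,"ax":0,"ay":0,"az":0},{"jaw":-1,"tx":0,"ty":0,"tz":3,"ax":0,"ay":0,"az":0},{"jaw":-1,"tx":-2,"ty":-2,"tz":8,"ax":0,"ay":0,"az":0},{"jaw":-1,"tx":-7,"ty":-5,"tz":12,"ax":0,"ay":0,"az":0},{"jaw":-1,"tx":-12,"ty":-8,"tz":14,"ax":0,"ay":0,"az":0},{"jaw":-1,"tx":-15,"ty":-10,"tz":14,"ax":0,"ay":0,"az":0},{"jaw":-1,"tx":-15,"ty":-10,"tz":14,"ax":0,"ay":0,"az":0},{"jaw":-1,"tx":-15,"ty":-10,"tz":14,"ax":0,"ay":0,"az":0}]' 40
python3 - <<'E'
from m import *
from rig import manip
d=manip.get_image("top");P=cloud(d)*1000
q=P[(d["depth"]>0)];q=q[(q[:,2]>140)&(q[:,2]<185)&(abs(q[:,1]-209)<110)&(abs(q[:,0]-571)<75)]
for a,b in((500,530),(530,570),(570,610),(610,645)):
    s=q[(q[:,0]>a)&(q[:,0]<b)];print(a,len(s),np.median(s[:,2]).round(1))
b=cv2.minAreaRect
m=(abs(P[...,2]-202)<5)&(d["depth"]>0);m[:160]=0;m[205:]=0;m[:,:395]=0;m[:,435:]=0
print("tin",np.median(P[m],0).round(1),m.sum(), manip.get_state()["clock"])
E
```

```text
clock: 32.3
position: [0.3731, 0.0354, 0.2971]
ee_rot: [-0.0, 1.0, -0.0, 0.001]
contact_force: [0.3, 0.2, -0.6]
width: 0.0006
gripper_force: 0.0
500 1238 158.2
530 1820 158.3
570 1784 158.2
610 1516 158.1
tin [ 592.4 -318.3  199.9] 445 32.35
```

The lid lies flat at 158 mm across its whole width, so it is shut, and the tin is where it was.

```bash
python3 -c "
from rig import manip
print(manip.sign_off())"
```

```text
the job is handed in; nothing more can be done
None
```

I stood both round shakers upright in the box and shut the lid, then handed the job in at about 32 s of the 72 s allowed; the tin has not moved and the rolls weren't touched, though I did not re-measure them and no verdict came back.

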